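# Set out the microgreens weighing station

### The job

Set out the weighing station around the kitchen scale: the blue cup in the middle of the scale's steel platter, the yellow tin on the table midway between the scale and the purple tray, and the small orange tin centred on top of the yellow tin. Stand the red-capped jar on the table midway between the scale and the green tray, and lay the snips flat just behind the scale (the side away from its display), centred and along its back edge, about a finger's width from it. Keep the tins, jars and cup upright throughout and leave the white-capped jar where it stands.

Things in the scene. Friction and masses are not known exactly. Their poses are not given: they have to be found in the camera images.
- scale: Fixed black scale, round steel platter 92 mm across, rigid top at z 22 mm. Origin: on the table under the platter's centre; x to its back (away from the robot), y to its left. Housing x -80 to +60 mm, y -55 to +55, 16 mm high; pale display at the front, x -65. Yaw up to 0.2 rad. One tray stands at its left, the other at its right, 210 mm off along its y axis, level with the platter.
- green_tray: Small black tray of green shoots, fixed, 140 mm (x) by 100 mm (y), black rim 40 mm high, shoots up to about 60 mm. Origin: on the table under its centre. About square with the scale.
- purple_tray: Small black tray of purple shoots, fixed, otherwise the same as the green one. Origin: on the table under its centre.
- cup: Loose blue plastic cup, open at the top, round, 58 mm across at the rim and narrowing downwards, 70 mm tall, wall 3 mm, about 70 g. Origin: centre of its underside, z up.
- yellow_tin: Loose round yellow tin, closed, flat top, 60 mm across, 42 mm tall, about 130 g. Origin: centre of its underside, z up.
- orange_tin: Loose small round orange tin, closed, 44 mm across, 32 mm tall, about 80 g. Origin: centre of its underside, z up.
- red_jar: Loose round brown seed jar with a red cap, 42 mm across, 65 mm tall (cap: the top 18 mm), about 110 g. Origin: centre of its underside, z up.
- white_jar: Loose seed jar with a white cap, otherwise the same as the red-capped one; it is not to be moved. Origin: centre of its underside.
- snips: Loose closed garden snips lying flat, 130 mm long, about 100 g: orange handles, steel blades. Origin: on the table under mid-length; x along them to the blade tips (+65 mm), y across. Handles x -65 to -20, 12 mm high, 38 wide at the ends. Grip the black block with parallel sides: 22 mm wide (y), 26 long, 14 high, centre at x -10 mm. Blades 10 mm wide.

How it is judged:
At the end, for the whole second after the job is handed in: Cup on platter within 13 mm of centre. Yellow tin (by purple tray) and red jar (by green tray) within 15 mm of line of centres, under 120 mm from scale and tray. Orange on yellow tin within 10 mm. Snips flat, along scale's back within 0.26 rad, axis 16-52 mm off, centred to 20 mm. Upright, at rest (horizontal distance between cup and scale below 0.013 m and z of cup in the frame of scale between 0.017 and 0.027 m and x of yellow_tin in the frame of scale between -0.015 and 0.015 m and horizontal distance between each of yellow_tin, red_jar and scale below 0.12 m and horizontal distance between yellow_tin and purple_tray below 0.12 m and height (world z) of each of yellow_tin, red_jar below 0.006 m and x of red_jar in the frame of scale between -0.015 and 0.015 m and horizontal distance between red_jar and green_tray below 0.12 m and horizontal distance between orange_tin and yellow_tin below 0.01 m and z of orange_tin in the frame of yellow_tin between 0.037 and 0.047 m and x of snips in the frame of scale between 0.076 and 0.112 m and y of snips in the frame of scale between -0.02 and 0.02 m and angle between the x axis of snips and the y axis of scale, either way round below 0.26 rad and height (world z) of snips below 0.008 m and angle between snips's own z axis and vertical below 0.15 rad and angle between each of cup, yellow_tin, orange_tin, red_jar's own z axis and vertical below 0.12 rad and linear speed of each of cup, yellow_tin, orange_tin, red_jar, snips below 0.02 m/s); the robot touches nothing.
It fails at once if the white-capped jar is moved more than 25 mm (distance of white_jar from where it was at the start of the episode above 0.025 m).
It fails at once if a tin, jar or the cup is tipped over (angle between any of cup, yellow_tin, orange_tin, red_jar, white_jar's own z axis and vertical above 0.7 rad).
It also fails if it takes over 131 s, if anything falls off the work surface, if the arm or the gripper's body presses on something with over 40 N, if the wrist force passes 120 N, or if a joint passes its speed limit or range.

### The arm

A 7-joint arm with a two-finger parallel gripper is mounted at the origin on the work surface. World frame = base frame: x ahead of the robot, y to its left, z up, the work surface at z = 0. Lengths are in m, angles in rad, forces in N, time in s.
With the tool pointing down it reaches from about 0.375 to 0.925 m from the base axis. Payload 3.1 kg.
Tool frame: the origin (TCP) lies at the very end of the fingers, on their centre line; the grasp point (between the pads) lies 19 mm behind it (manip.hold_point_z is the distance from the TCP to the grasp point, in m); z points along the fingers, y is the line along which they close (so a half turn about z gives the same grasp; the last joint's range is limited). The gripper opens to 85 mm and grips with 20 to 120 N. Pads are 22 mm wide; open, the fingers measure 114 mm over their backs; the gripper's body (76 mm by 85 mm) begins 54 mm behind the grasp point. The pads swing forward as they close: fully open they stand 13 mm farther back than shut.
Start: joints at [1.09, 0.383, 0.044, 1.598, -0.018, 1.161, -0.05], TCP at [0.243, -0.603, 0.231] pointing down, gripper open.
Joint ranges: [-2.61, 2.61], [-0.41, 2.15], [-1.48, 1.57], [0, 2.5], [-1.57, 4.71], [0.05, 1.97], [-2.85, 2.85]. Speed limits (rad/s): [2.79, 2.79, 3.14, 3.14, 3.14, 3.14, 3.14].

### API

Orientations are given as [roll, pitch, yaw] about the fixed x, y, z axes, in that order (R = Rz(yaw) Ry(pitch) Rx(roll)).
In Python, from bench import manip gives the robot as it stands.
- The arm moves only by the tool step_arm, never from a script. Its argument "rows" is a list that holds one entry, the list of rows, each a list of 6 numbers: the shift along the tool's x, y, z in normalised numbers (1 is 75 cm), then the turn, a rotation vector about the tool's x, y, z in a scale on which 1.0 is 120 degrees. In form: [[[dx, dy, dz, rx, ry, rz], ...]]. A call has 1 to 12 rows; each row is the pose to reach, as a shift and turn from the pose commanded when the call began, along the tool's axes at that moment; what a row does not reach only later rows make up. A row lasts 1/8 s, in which the tool goes at most 62.5 mm and 10.7 degrees, less where a joint would pass 70% of its speed; a pose out of reach is approached as far as the arm can. Shift and turn numbers lie between -1 and 1, and a call with a number outside is refused. A call with a gripper value outside its range is refused whole. "gripper" is the finger opening in mm, from 0 to 85.4, set as the call begins (left out, the last holds). The fingers move at their own pace and stop on an object; "grip_force" is the grip in N (left out, the last holds). Time passes only in rows, so rows that repeat a pose let the fingers close. It gives the time, the measured TCP pose, the force, the opening and the grip force at its end, in the units of the state.
- manip.state(): the state, without advancing time (a new reading comes with each control period).
- manip.snapshot(name): name is "scene" or "top" or "wrist"; returns the picture (480x640x3 uint8, blue, green, red); there is no depth.
- manip.camera_info(name): a dict with "fx", "fy", "cx", "cy" (pixels), "eye" and "orientation" of the camera in the world. Camera axes: x right, y up, looking along -z (the intrinsics and any distortion apply to the point x, -y, -z); pixel columns grow to the right and rows downward; lengths in m; the calibration is good to about 2 mm. A picture is of the moment at which its call begins: read the wrist's pose just before it. camera_info takes no time and is no camera call; for the wrist camera it gives the pose at the moment of the call.
- manip.sign_off(): hands the job in; it is judged then, once.
The state is a dict: "time": time; "joint_pos": joint angles; "joint_vel": joint speeds; "joint_efforts": joint torques, N m; "tool_pos": TCP position; "orientation": TCP orientation; "force": force on the tool from outside, world axes, zero at the start; "torque": the same for the moment, N m; "finger_gap": opening from 0.0 (shut) to 1.0 (fully open); "finger_force": force on a finger pad.
Only numpy, scipy, OpenCV 4.12 (cv2) and the standard library are available. Lean on these libraries where they do the work, as an engineer would, in place of code of your own. Each camera call takes 0.05 s, during which the arm holds its last target. There are 200 camera calls.

## Working session

There is one attempt and no reset: what is moved stays moved. The work goes in short steps, Python scripts to look and compute and a tool call to move; the robot and the scene stay as the last step left them, time stands still between calls to the robot, and variables do not carry over. Pictures are saved under pics/ and viewed, at most 14 in all, crops included, and the job is handed in when it is done.

Besides the shell and the picture viewer there is one more tool, called after "Call:" by a JSON object that holds its "method" and its "body", one argument or row to a line. step_arm: Moves the arm, as the interface text tells. Its arguments: {"type":"object","properties":{"rows":{"type":"array"},"gripper":{"type":"number"},"grip_force":{"type":"number"}},"required":["rows"]}

```bash
mkdir -p pics; python3 - <<'E'
from bench import manip
import cv2
for n in ("scene","top"):
    cv2.imwrite(f"pics/{n}0.png",manip.snapshot(n)); print(n,manip.camera_info(n))
print(manip.state())
E
```

```text
scene {'fx': 504.5200650221394, 'fy': 504.5200650221394, 'cx': 315.71529614249243, 'cy': 234.84378226899196, 'eye': array([ 1.12920564, -0.42756688,  0.97151128]), 'orientation': array([ 0.64428969, -0.00581207,  0.95466595])}
top {'fx': 580.4106508454184, 'fy': 580.4106508454184, 'cx': 321.8692358284254, 'cy': 226.89281354595923, 'eye': array([ 0.40451068, -0.01739897,  1.30660321]), 'orientation': array([ 0.12157728,  0.01979711, -1.55115379])}
{'time': 0.1, 'joint_pos': array([ 1.09019154,  0.38378172,  0.04382574,  1.59944293, -0.01789453,
        1.16119736, -0.04987359]), 'joint_vel': array([-0.00156237, -0.0010062 , -0.00173237, -0.00452937,  0.00013443,
        0.00115469, -0.00224699]), 'joint_efforts': array([ 3.03407389e-03, -4.34725857e+01,  1.02946077e+00, -2.50452375e+01,
        1.08720644e-02,  5.47574280e-03,  5.14478145e-06]), 'tool_pos': array([ 0.24246878, -0.60214645,  0.22998216]), 'orientation': array([-3.13915898e+00,  1.29877703e-04,  3.82923084e-01]), 'force': array([-0.7267859 ,  0.49552228, -0.17981927]), 'torque': array([-0.02305155,  0.04380138, -0.00629152]), 'finger_force': 0.0, 'finger_gap': 0.9973389619465157}
```

View pics/top0.png

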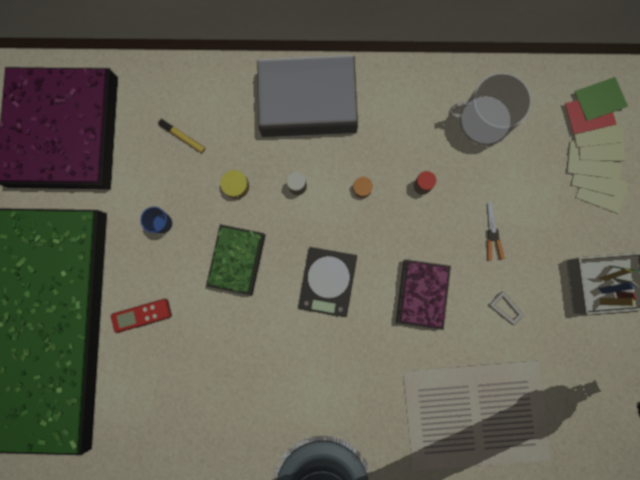

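View pics/scene0.png

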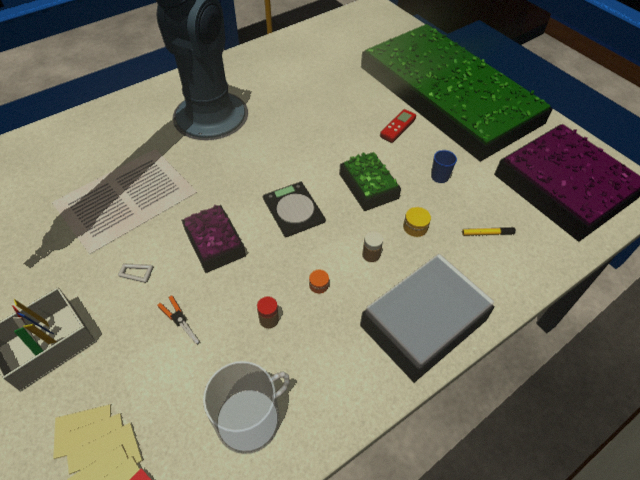

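```bash
cat > h.py <<'E'
import cv2,numpy as np
from scipy.spatial.transform import Rotation as Rot
from bench import manip
def ray(info,px,z):
    d=np.array([(px[0]-info["cx"])/info["fx"],-(px[1]-info["cy"])/info["fy"],-1.0])
    d=Rot.from_euler("xyz",info["orientation"]).apply(d); e=info["eye"]
    return e+d*(z-e[2])/d[2]
RNG={"yellow":((22,120,60),(34,255,255)),"orange":((6,130,60),(16,255,255)),"red":((170,130,50),(180,255,255)),
"blue":((105,100,20),(125,255,255)),"green":((45,80,20),(75,255,255)),"purple":((145,60,20),(168,255,255))}
def blobs(img,col,amin=60):
    h=cv2.cvtColor(img,cv2.COLOR_BGR2HSV); m=cv2.inRange(h,*map(np.array,RNG[col]))
    if col=="red": m|=cv2.inRange(h,np.array((0,150,50)),np.array((4,255,255)))
    m=cv2.morphologyEx(m,cv2.MORPH_CLOSE,np.ones((5,5)))
    return [c for c in cv2.findContours(m,cv2.RETR_EXTERNAL,cv2.CHAIN_APPROX_NONE)[0] if cv2.contourArea(c)>=amin]
def rel(st,p,yaw=None):
    "shift in tool mm to bring TCP to p; turn deg about tool z for yaw"
    R=Rot.from_euler("xyz",st["orientation"]); s=R.inv().apply(np.array(p)-st["tool_pos"])*1000
    return s.round(1),(None if yaw is None else np.degrees(-(yaw-st["orientation"][2])).round(1))
E
python3 - <<'E'
from h import *
for n in ("top","scene"):
    img=cv2.imread(f"pics/{n}0.png"); I=manip.camera_info(n)
    for col,z in (("yellow",.042),("orange",.032),("red",.06),("blue",.06),("green",.05),("purple",.05)):
        for c in blobs(img,col):
            r=cv2.minAreaRect(c); x,y=r[0]
            print(n,col,np.round(r[0]),np.round(r[1]),round(r[2]),ray(I,r[0],z)[:2].round(4))
    g=cv2.cvtColor(img,cv2.COLOR_BGR2GRAY)
    if n=="top":
        m=(g[240:320,290:365]>110).astype(np.uint8); 
        for c in cv2.findContours(m,0,1)[0]:
            if cv2.contourArea(c)>100:
                e=cv2.fitEllipse(c); p=np.array(e[0])+[290,240]; print("bright",p,e[1:],ray(I,p,.022))
        for nm,p,z in (("tip",(490,205),.005),("end",(495,259),.01),("block",(493,237),.014),("white",(297,183),.065)): print(nm,ray(I,p,z)[:2].round(4))
cv2.imwrite("pics/z.png",cv2.resize(cv2.imread("pics/top0.png")[150:330,200:520],None,fx=2.5,fy=2.5,interpolation=cv2.INTER_CUBIC))
E
```

```text
top yellow [234. 184.] [25. 25.] 90 [0.6523 0.209 ]
top yellow [187. 139.] [39.  5.] 33 [0.7526 0.3186]
top orange [362. 186.] [17. 17.] 90 [ 0.652  -0.0779]
top red [140. 315.] [18. 58.] 74 [0.3592 0.3947]
top red [426. 180.] [16. 16.] 45 [ 0.6625 -0.214 ]
top blue [154. 220.] [24. 22.] 0 [0.5652 0.3765]
top green [234. 259.] [42. 62.] 12 [0.4843 0.2005]
top green [ 47. 332.] [243.  94.] 90 [0.3203 0.5983]
top green [601.  99.] [32. 45.] 71 [ 0.8549 -0.6027]
top purple [425. 294.] [43. 62.] 8 [ 0.4161 -0.2138]
top purple [ 53. 125.] [114. 106.] 90 [0.7781 0.6202]
bright [327.  279.5] ((87.21391296386719, 93.87162780761719), 0.0) [ 0.44430166 -0.00249715  0.022     ]
tip [ 0.6193 -0.367 ]
end [ 0.4972 -0.3749]
block [ 0.5458 -0.3701]
white [0.6511 0.0662]
scene yellow [ 40. 333.] [36.  7.] 34 [ 0.4458 -0.6144]
scene yellow [482. 231.] [ 7. 38.] 88 [0.7756 0.3028]
scene yellow [417. 218.] [21. 26.] 90 [0.6583 0.2065]
scene orange [170. 307.] [19. 17.] 52 [ 0.5346 -0.3756]
scene orange [318. 281.] [22. 19.] 90 [ 0.6625 -0.083 ]
scene red [140. 474.] [10. 20.] 90 [ 0.8116 -0.5543]
scene red [267. 306.] [18. 19.] 45 [ 0.6636 -0.2134]
scene red [398. 125.] [14. 37.] 45 [0.3975 0.3707]
scene blue [626. 252.] [10. 40.] 45 [1.0066 0.5072]
scene blue [441. 163.] [21. 30.] 36 [0.5714 0.3635]
scene blue [85. 88.] [ 26. 190.] 69 [-0.2401 -0.2666]
scene blue [553.  85.] [230.  40.] 33 [0.5251 0.8574]
scene blue [594.  13.] [129.  49.] 29 [0.3465 1.2902]
scene blue [229.  23.] [49. 14.] 83 [-0.3023  0.2419]
scene blue [78. 26.] [ 51. 156.] 90 [-0.5707 -0.169 ]
scene green [ 28. 340.] [34.  9.] 47 [ 0.4542 -0.636 ]
scene green [370. 174.] [50. 35.] 55 [0.4906 0.1999]
scene green [457.  80.] [179.  80.] 39 [0.3383 0.6531]
scene purple [211. 232.] [46. 41.] 64 [ 0.4223 -0.2147]
scene purple [574. 171.] [125.  73.] 38 [0.7784 0.6314]
```

View pics/z.png

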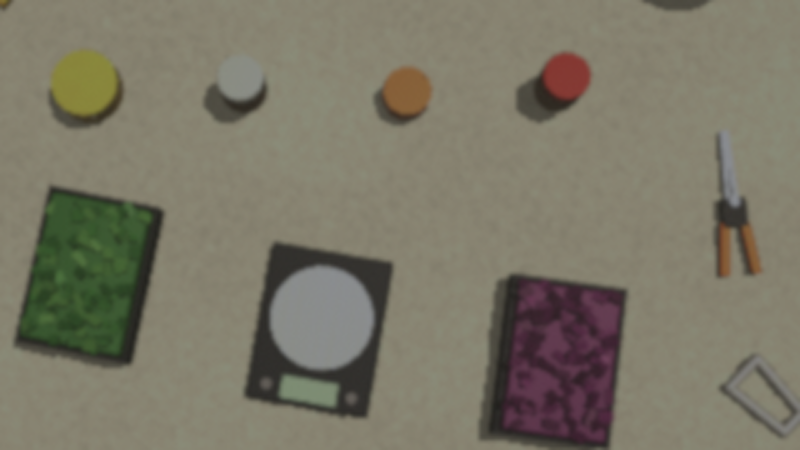

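The rows are not in the units I measure in: shifts go in shares of 75 cm and turns go in shares of 120 degrees. I convert before sending: 368 mm / 750 = 0.4907, 180 mm / 750 = 0.24, 18.2 degrees / 120 = 0.1517.

Call:
{"method": "step_arm", "body": {
  "rows": [
    [[0.08, -0.0213, -0.0267, 0, 0, 0.025], [0.16, -0.044, -0.0267, 0, 0, 0.05], [0.24, -0.0653, -0.0267, 0, 0, 0.075], [0.32, -0.088, -0.0267, 0, 0, 0.1], [0.4, -0.1093, -0.0267, 0, 0, 0.125], [0.46, -0.1253, -0.0267, 0, 0, 0.1517], [0.4907, -0.1347, -0.0267, 0, 0, 0.1517], [0.4907, -0.1347, -0.0267, 0, 0, 0.1517], [0.4907, -0.1347, -0.0267, 0, 0, 0.1517]]
  ],
  "gripper": 60,
  "grip_force": 30
}}

```text
time: 1.23
tool_pos: [0.5437, -0.3749, 0.251]
orientation: [3.14, 0.002, 0.061]
force: [-1.1, -0.0, -1.2]
finger_gap: 0.702
finger_force: 0.0
```

```bash
python3 - <<'E'
from h import *
I=manip.camera_info("wrist"); st=manip.state(); img=manip.snapshot("wrist"); cv2.imwrite("pics/w1.png",img)
print(I,st["tool_pos"],st["orientation"],st["joint_pos"])
for c in blobs(img,"orange"):
    r=cv2.minAreaRect(c); print(r,ray(I,r[0],.012))
print([ray(I,p,.01)[:2].round(3) for p in ((0,0),(640,480))])
E
```

```text
{'fx': 353.7573244207465, 'fy': 353.7573244207465, 'cx': 317.0623488463007, 'cy': 238.85212881662778, 'eye': array([ 0.62609316, -0.36939077,  0.39365542]), 'orientation': array([-0.32996355, -0.001945  , -1.5093478 ])} [ 0.54369656 -0.37492275  0.25095605] [3.14011464e+00 2.42363610e-03 6.12411765e-02] [ 0.58987783  0.39054106 -0.06508382  1.5440304   0.02923119  1.20909782
 -0.99024846]
((305.30291748046875, 217.06175231933594), (7.669650554656982, 39.95887756347656), 4.398705005645752) [ 0.52054995 -0.36347097  0.012     ]
((325.7797546386719, 216.27163696289062), (40.29033279418945, 7.590178966522217), 81.02737426757812) [ 0.52285276 -0.38623387  0.012     ]
((162.3678741455078, 62.326560974121094), (17.003297805786133, 43.83982849121094), 2.935673475265503) [ 0.66777541 -0.21673789  0.012     ]
((25.0, 65.0), (52.0, 50.0), 90.0) [ 0.65715643 -0.08301752  0.012     ]
[array([ 0.711, -0.07 ]), array([ 0.143, -0.885])]
```

View pics/w1.png

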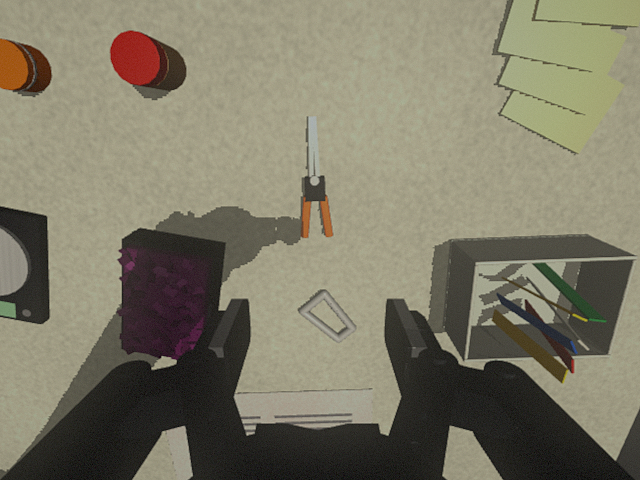

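```bash
python3 - <<'E'
from h import *
I=manip.camera_info("wrist"); st=manip.state()
for nm,p,z in (("block",(314,188),.014),("tip",(311.5,116),.004),("end",(316,237),.012),("red",(140,58),.065)): print(nm,ray(I,p,z)[:2].round(4))
print(rel(st,(*ray(I,(314,188),.014)[:2],.004)))
E
```

```text
block [ 0.554  -0.3716]
tip [ 0.6273 -0.3648]
end [ 0.4976 -0.3772]
red [ 0.6642 -0.22  ]
(array([ 11.2,  -3.4, 247.1]), None)
```

To row units: 248.5 mm / 750 = 0.3313, 245 mm / 750 = 0.3267, -2 degrees / 120 = -0.0167.

Call:
{"method": "step_arm", "body": {
  "rows": [
    [[0.0133, -0.004, 0.08, 0, 0, -0.0167], [0.0133, -0.004, 0.16, 0, 0, -0.0167], [0.0133, -0.004, 0.24, 0, 0, -0.0167], [0.0133, -0.004, 0.2867, 0, 0, -0.0167], [0.0133, -0.004, 0.3133, 0, 0, -0.0167], [0.0133, -0.004, 0.3267, 0, 0, -0.0167], [0.0133, -0.004, 0.3313, 0, 0, -0.0167], [0.0133, -0.004, 0.3313, 0, 0, -0.0167]]
  ],
  "gripper": 45
}}

```text
time: 2.28
tool_pos: [0.5573, -0.3689, 0.0043]
orientation: [3.14, -0.002, 0.1]
force: [0.3, 0.0, 0.1]
finger_gap: 0.527
finger_force: 0.0
```

Call:
{"method": "step_arm", "body": {
  "rows": [
    [[0, 0, 0, 0, 0, 0], [0, 0, 0, 0, 0, 0], [0, 0, 0, 0, 0, 0], [0, 0, 0, 0, 0, 0], [0, 0, 0, 0, 0, 0], [0, 0, 0, 0, 0, 0]]
  ],
  "gripper": 10,
  "grip_force": 40
}}

```text
time: 3.02
tool_pos: [0.5576, -0.369, 0.0045]
orientation: [3.14, -0.002, 0.1]
force: [-0.6, 0.1, 7.2]
finger_gap: 0.245
finger_force: 39.7
```

To row units: -342 mm / 750 = -0.456, -320 mm / 750 = -0.4267, -75 degrees / 120 = -0.625.

Call:
{"method": "step_arm", "body": {
  "rows": [
    [[0, 0, -0.0267, 0, 0, 0], [0, 0, -0.08, 0, 0, 0], [0, 0, -0.1467, 0, 0, 0], [0.0027, -0.0267, -0.2, 0, 0, -0.0333], [0.0053, -0.08, -0.2, 0, 0, -0.1083], [0.008, -0.14, -0.2, 0, 0, -0.1917], [0.012, -0.2, -0.2, 0, 0, -0.275], [0.0147, -0.26, -0.2, 0, 0, -0.3583], [0.0173, -0.32, -0.2, 0, 0, -0.4417], [0.02, -0.38, -0.2, 0, 0, -0.5167], [0.0227, -0.4267, -0.2, 0, 0, -0.5833], [0.024, -0.456, -0.2, 0, 0, -0.625]]
  ]
}}

```text
time: 4.53
tool_pos: [0.5391, -0.0234, 0.1534]
orientation: [-3.141, -0.0, 1.415]
force: [0.4, -0.2, -0.9]
finger_gap: 0.241
finger_force: 39.0
```

Call:
{"method": "step_arm", "body": {
  "rows": [
    [[0, 0, 0, 0, 0, 0], [0, 0, 0, 0, 0, 0], [0, 0, 0, 0, 0, 0]]
  ]
}}

```text
time: 4.9
tool_pos: [0.5399, -0.0282, 0.1528]
orientation: [-3.142, 0.001, 1.405]
force: [0.4, -0.6, -1.8]
finger_gap: 0.24
finger_force: 39.1
```

```bash
python3 - <<'E'
from h import *
I=manip.camera_info("wrist"); st=manip.state(); img=manip.snapshot("wrist"); cv2.imwrite("pics/w2.png",img)
print(I["eye"],st["tool_pos"],st["orientation"],st["joint_pos"])
print(rel(st,(.5415,-.0268,.004),1.4126))
E
```

```text
[0.55255935 0.05432685 0.29555102] [ 0.53990062 -0.02820472  0.15275189] [-3.14151744e+00  9.86537799e-04  1.40538157e+00] [ 0.37271232  0.30298754 -0.45548858  1.91407502  0.16203698  0.96033045
 -0.32351408]
(array([  1.8,   1.4, 148.8]), np.float64(-0.4))
```

View pics/w2.png

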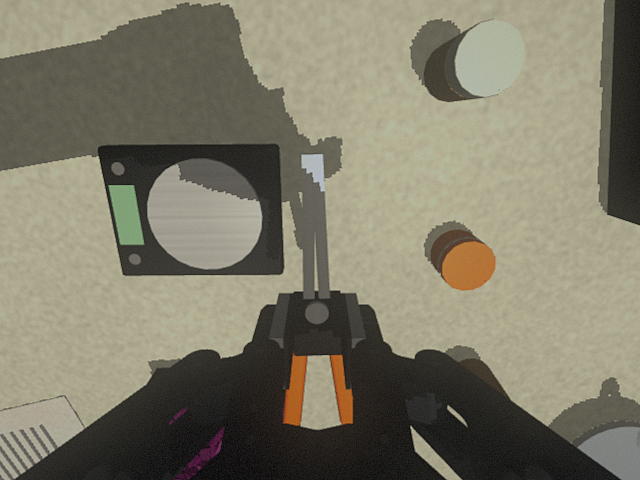

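```bash
python3 - <<'E'
from h import *
I=manip.camera_info("wrist"); st=manip.state(); img=cv2.imread("pics/w2.png")
g=cv2.cvtColor(img,cv2.COLOR_BGR2GRAY)
C=[ray(I,p,.016)[:2] for p in ((279.5,145),(283,273),(99,147),(123.5,274.5))]
print(np.round(C,4)); b=C[0]-C[1]; print("back yaw",np.arctan2(-b[0],b[1]),np.linalg.norm(b),"lateral",[np.arctan2((C[i]-C[j])[1],(C[i]-C[j])[0]) for i,j in ((0,2),(1,3))])
for p in ((205,158),(205,270),(147.5,213),(262.5,213)): print(ray(I,p,.022)[:2])
print("S",ray(I,(205,213.5),.022))
print("white",ray(I,(490,59),.065),"orange",ray(I,(468.5,264.5),.032))
E
```

```text
[[ 0.5214  0.0397]
 [ 0.5031 -0.0659]
 [ 0.3847  0.0609]
 [ 0.3669 -0.0446]]
back yaw -0.1710571770268406 0.1071251166710893 lateral [np.float64(-0.15424899540525258), np.float64(-0.15531347125582476)]
[0.46448812 0.03989644]
[ 0.43995099 -0.0497691 ]
[0.40792116 0.00576793]
[ 0.49827704 -0.00930435]
S [ 0.45297799 -0.00216481  0.022     ]
white [0.65841954 0.0699667  0.065     ] orange [ 0.65526369 -0.07633664  0.032     ]
```

To row units: 148 mm / 750 = 0.1973, 145 mm / 750 = 0.1933.

Call:
{"method": "step_arm", "body": {
  "rows": [
    [[0.0067, 0.0053, 0.04, 0, 0, 0], [0.0067, 0.0053, 0.1, 0, 0, 0], [0.0067, 0.0053, 0.1467, 0, 0, 0], [0.0067, 0.0053, 0.1733, 0, 0, 0], [0.0067, 0.0053, 0.1867, 0, 0, 0], [0.0067, 0.0053, 0.1933, 0, 0, 0], [0.0067, 0.0053, 0.1973, 0, 0, 0], [0.0067, 0.0053, 0.1973, 0, 0, 0]]
  ]
}}

```text
time: 5.95
tool_pos: [0.5454, -0.0218, 0.0055]
orientation: [3.14, -0.0, 1.409]
force: [0.0, 0.4, -1.0]
finger_gap: 0.243
finger_force: 39.1
```

Call:
{"method": "step_arm", "body": {
  "rows": [
    [[0, 0, 0, 0, 0, 0], [0, 0, 0, 0, 0, 0], [0, 0, 0, 0, 0, 0], [0, 0, 0, 0, 0, 0]]
  ],
  "gripper": 40
}}

```text
time: 6.45
tool_pos: [0.5448, -0.0218, 0.0049]
orientation: [3.141, -0.0, 1.409]
force: [-0.3, -0.1, 0.1]
finger_gap: 0.469
finger_force: 0.0
```

To row units: -245 mm / 750 = -0.3267, -220 mm / 750 = -0.2933.

Call:
{"method": "step_arm", "body": {
  "rows": [
    [[0, 0, -0.0533, 0, 0, 0], [0, 0, -0.1333, 0, 0, 0], [0, 0, -0.2133, 0, 0, 0], [0, 0, -0.2933, 0, 0, 0], [0, 0, -0.3267, 0, 0, 0], [0, 0, -0.3267, 0, 0, 0], [0, 0, -0.3267, 0, 0, 0]]
  ]
}}

```text
time: 7.32
tool_pos: [0.5436, -0.0219, 0.2483]
orientation: [-3.139, 0.0, 1.409]
force: [-0.8, -0.0, -0.6]
finger_gap: 0.471
finger_force: 0.0
```

```bash
python3 - <<'E'
from h import *
I=manip.camera_info("wrist"); st=manip.state(); img=manip.snapshot("wrist"); cv2.imwrite("pics/w3.png",img)
print(I,st["tool_pos"],st["orientation"],st["joint_pos"])
E
```

```text
{'fx': 353.7573244207465, 'fy': 353.7573244207465, 'cx': 317.0623488463007, 'cy': 238.85212881662778, 'eye': array([0.55628471, 0.06054658, 0.39114652]), 'orientation': array([-0.32970454,  0.000825  , -0.1614791 ])} [ 0.54359181 -0.02189427  0.24831172] [-3.13902618e+00  4.16705581e-04  1.40905173e+00] [ 0.39888077  0.20574317 -0.48708848  1.81298842  0.1046824   1.15087955
 -0.28424558]
```

View pics/w3.png

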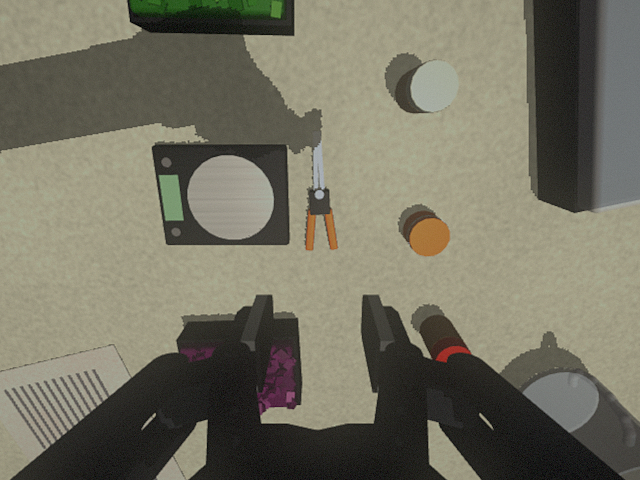

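To row units: 188 mm / 750 = 0.2507, 175 mm / 750 = 0.2333.

Call:
{"method": "step_arm", "body": {
  "rows": [
    [[0.06, 0.0267, 0, 0, 0, 0], [0.1267, 0.056, 0, 0, 0, 0], [0.1867, 0.0827, 0, 0, 0, 0], [0.2333, 0.1027, 0, 0, 0, 0], [0.2507, 0.1093, 0, 0, 0, 0], [0.2507, 0.1093, 0, 0, 0, 0], [0.2507, 0.1093, 0, 0, 0, 0], [0.2507, 0.1093, 0, 0, 0, 0]]
  ],
  "gripper": 80
}}

```text
time: 8.38
tool_pos: [0.6558, 0.1482, 0.2498]
orientation: [3.141, 0.002, 1.406]
force: [0.3, -0.3, -1.2]
finger_gap: 0.938
finger_force: 0.0
```

```bash
cat >> h.py <<'E'
def topcircle(I,img,col,z,rad,lo=0):
    """centre of a flat round top: blob's brighter part -> ray -> mean of extents on plane z"""
    out=[]
    for c in blobs(img,col,400):
        P=np.array([ray(I,p[0],z)[:2] for p in c]); (x,y),r=cv2.minEnclosingCircle((P*1000).astype(np.float32)); out.append((round(x,1),round(y,1),round(r,1)))
    return out
E
python3 - <<'E'
from h import *
I=manip.camera_info("wrist"); st=manip.state(); img=manip.snapshot("wrist"); cv2.imwrite("pics/w4.png",img)
print(st["tool_pos"],st["orientation"])
for c,z in (("yellow",.042),("orange",.032),("blue",.07)): print(c,topcircle(I,img,c,z,0))
I3=dict(I,eye=np.array([0.55628471, 0.06054658, 0.39114652]),orientation=[-0.32970454,0.000825,-0.1614791])
i3=cv2.imread("pics/w3.png")
print("orange w3",topcircle(I3,i3,"orange",.032,0), ray(I3,(429.5,237),.032), "white",ray(I3,(434,86),.065))
print("snips",ray(I3,(319,201),.014),ray(I3,(317.5,143),.003),ray(I3,(321,249),.01),"S",ray(I3,(231,197),.022))
E
```

```text
[0.6557766  0.14817495 0.24978005] [3.14149890e+00 1.54602384e-03 1.40631448e+00]
yellow [(654.3, 198.8, 25.8), (742.2, 298.6, 19.6)]
orange [(655.2, -77.6, 21.9)]
blue []
orange w3 [(654.8, -77.7, 21.9)] [ 0.65540902 -0.07796027  0.032     ] white [0.6580788  0.06983484 0.065     ]
snips [ 0.54429876 -0.02419812  0.014     ] [0.55235853 0.03554723 0.003     ] [ 0.5374912  -0.08103364  0.01      ] S [ 0.45315347 -0.00314853  0.022     ]
```

View pics/w4.png

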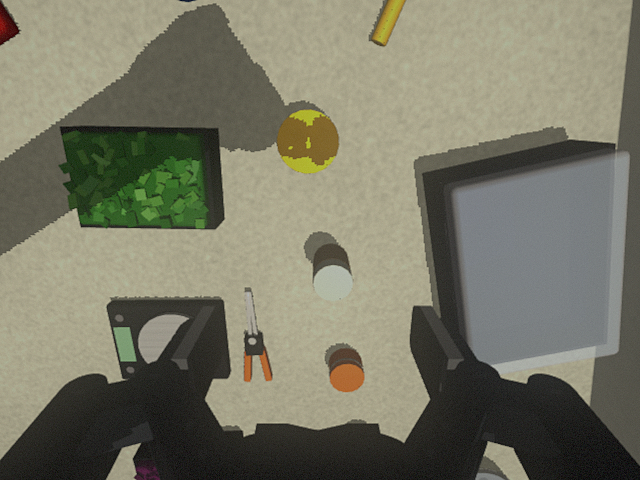

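```bash
python3 - <<'E'
from h import *
I=manip.camera_info("wrist"); st=manip.state()
p=ray(I,(308.5,141.5),.042); print(p, rel(st,(p[0],p[1],.008),1.408))
print([ray(I,q,.042)[:2] for q in ((277.5,141),(339.5,141),(308,109.5),(308,173.5))])
E
```

```text
[0.65741159 0.21091092 0.042     ] (array([ 62. ,  -8.7, 241.9]), np.float64(-0.1))
[array([0.62821852, 0.21621148]), array([0.68677294, 0.20651986]), array([0.66187282, 0.23935392]), array([0.65171765, 0.18096929])]
```

Call:
{"method": "step_arm", "body": {
  "rows": [
    [[0.04, -0.0067, 0.0533, 0, 0, 0], [0.0827, -0.012, 0.1267, 0, 0, 0], [0.0827, -0.012, 0.2, 0, 0, 0], [0.0827, -0.012, 0.2533, 0, 0, 0], [0.0827, -0.012, 0.2933, 0, 0, 0], [0.0827, -0.012, 0.3133, 0, 0, 0], [0.0827, -0.012, 0.3253, 0, 0, 0], [0.0827, -0.012, 0.3253, 0, 0, 0], [0.0827, -0.012, 0.3253, 0, 0, 0]]
  ],
  "gripper": 84
}}

```text
time: 9.55
tool_pos: [0.6582, 0.2137, 0.0075]
orientation: [3.139, -0.001, 1.409]
force: [0.7, 0.7, 0.5]
finger_gap: 0.984
finger_force: 0.0
```

Call:
{"method": "step_arm", "body": {
  "rows": [
    [[0, 0, 0, 0, 0, 0], [0, 0, 0, 0, 0, 0], [0, 0, 0, 0, 0, 0], [0, 0, 0, 0, 0, 0], [0, 0, 0, 0, 0, 0]]
  ],
  "gripper": 45
}}

```text
time: 10.18
tool_pos: [0.6579, 0.2137, 0.0072]
orientation: [3.14, -0.001, 1.409]
force: [-0.8, -0.4, 6.0]
finger_gap: 0.694
finger_force: 43.9
```

To row units: -350 mm / 750 = -0.4667, -335 mm / 750 = -0.4467.

Call:
{"method": "step_arm", "body": {
  "rows": [
    [[0, 0, -0.02, 0, 0, 0], [0, 0, -0.0667, 0, 0, 0], [0, 0, -0.1333, 0, 0, 0], [-0.0133, -0.0067, -0.1867, 0, 0, 0], [-0.06, -0.0293, -0.2, 0, 0, 0], [-0.1267, -0.0613, -0.2, 0, 0, 0], [-0.1933, -0.0933, -0.2, 0, 0, 0], [-0.26, -0.1253, -0.2, 0, 0, 0], [-0.3267, -0.1573, -0.2, 0, 0, 0], [-0.3933, -0.1893, -0.2, 0, 0, 0], [-0.4467, -0.2147, -0.2, 0, 0, 0], [-0.4667, -0.224, -0.2, 0, 0, 0]]
  ]
}}

```text
time: 11.68
tool_pos: [0.4317, -0.108, 0.1554]
orientation: [-3.139, 0.002, 1.404]
force: [-0.2, 0.1, -0.9]
finger_gap: 0.693
finger_force: 43.5
```

Call:
{"method": "step_arm", "body": {
  "rows": [
    [[0, 0, 0, 0, 0, 0], [0, 0, 0, 0, 0, 0], [0, 0, 0, 0, 0, 0]]
  ]
}}

```text
time: 12.05
tool_pos: [0.4356, -0.1037, 0.1559]
orientation: [3.141, -0.001, 1.412]
force: [0.6, -0.1, -2.1]
finger_gap: 0.691
finger_force: 43.5
```

To row units: 148 mm / 750 = 0.1973, 145 mm / 750 = 0.1933.

Call:
{"method": "step_arm", "body": {
  "rows": [
    [[0, -0.0013, 0.04, 0, 0, 0], [0, -0.0013, 0.1, 0, 0, 0], [0, -0.0013, 0.1467, 0, 0, 0], [0, -0.0013, 0.1733, 0, 0, 0], [0, -0.0013, 0.1867, 0, 0, 0], [0, -0.0013, 0.1933, 0, 0, 0], [0, -0.0013, 0.1973, 0, 0, 0], [0, -0.0013, 0.1973, 0, 0, 0], [0, -0.0013, 0.1973, 0, 0, 0]]
  ]
}}

```text
time: 13.18
tool_pos: [0.4344, -0.1052, 0.0084]
orientation: [3.14, 0.0, 1.409]
force: [-0.3, -0.0, -1.2]
finger_gap: 0.69
finger_force: 43.5
```

Call:
{"method": "step_arm", "body": {
  "rows": [
    [[0, 0, 0, 0, 0, 0], [0, 0, 0, 0, 0, 0], [0, 0, 0, 0, 0, 0], [0, 0, 0, 0, 0, 0]]
  ],
  "gripper": 80
}}

```text
time: 13.68
tool_pos: [0.434, -0.105, 0.0079]
orientation: [3.141, -0.0, 1.409]
force: [0.4, -0.0, -0.5]
finger_gap: 0.939
finger_force: 0.0
```

To row units: -245 mm / 750 = -0.3267, -190 mm / 750 = -0.2533.

Call:
{"method": "step_arm", "body": {
  "rows": [
    [[0, 0, -0.04, 0, 0, 0], [0, 0, -0.1067, 0, 0, 0], [0, 0, -0.1733, 0, 0, 0], [0, 0, -0.2533, 0, 0, 0], [-0.08, 0, -0.3267, 0, 0, 0], [-0.1333, 0, -0.3267, 0, 0, 0], [-0.1333, 0, -0.3267, 0, 0, 0], [-0.1333, 0, -0.3267, 0, 0, 0]]
  ]
}}

```text
time: 14.68
tool_pos: [0.4174, -0.2032, 0.2523]
orientation: [-3.141, -0.001, 1.408]
force: [-0.1, 0.9, -0.3]
finger_gap: 0.932
finger_force: 0.0
```

```bash
python3 - <<'E'
from h import *
I=manip.camera_info("wrist"); st=manip.state(); img=manip.snapshot("wrist"); cv2.imwrite("pics/w5.png",img)
print(I,st["tool_pos"],st["orientation"],st["joint_pos"])
for c,z in (("yellow",.042),("orange",.032),("red",.065),("blue",.07)): print(c,topcircle(I,img,c,z,0))
E
```

```text
{'fx': 353.7573244207465, 'fy': 353.7573244207465, 'cx': 317.0623488463007, 'cy': 238.85212881662778, 'eye': array([ 0.42983443, -0.12093329,  0.39526593]), 'orientation': array([-0.32836002, -0.00084691, -0.16201449])} [ 0.41738876 -0.2032177   0.25233454] [-3.14077119e+00 -9.38499509e-04  1.40848617e+00] [ 0.75814312  0.02730608 -0.39635425  1.98514708  0.01080616  1.13226922
  0.19501327]
yellow [(432.9, -108.4, 29.8)]
orange [(648.0, -79.3, 28.6), (546.2, -62.7, 22.7), (522.0, -59.6, 23.5)]
red [(663.7, -214.7, 20.5)]
blue []
```

View pics/w5.png

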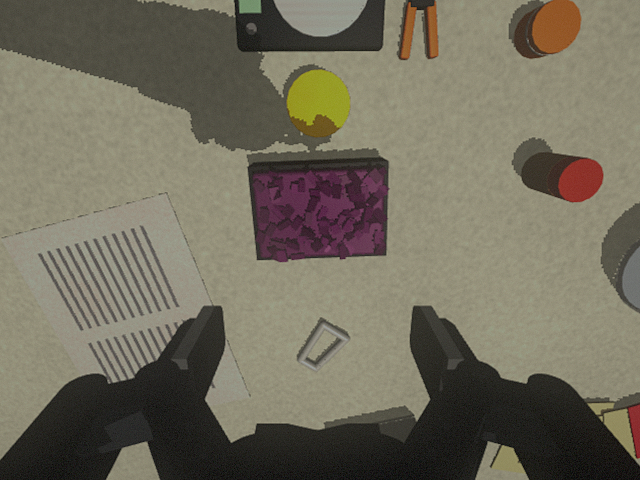

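To row units: 243 mm / 750 = 0.324, 235 mm / 750 = 0.3133.

Call:
{"method": "step_arm", "body": {
  "rows": [
    [[0.0467, 0.06, 0, 0, 0, 0], [0.1, 0.1267, 0, 0, 0, 0], [0.1493, 0.1933, 0, 0, 0, 0], [0.1893, 0.2533, 0, 0, 0, 0], [0.216, 0.2853, 0.0267, 0, 0, 0], [0.216, 0.2853, 0.1, 0, 0, 0], [0.216, 0.2853, 0.1733, 0, 0, 0], [0.216, 0.2853, 0.24, 0, 0, 0], [0.216, 0.2853, 0.2867, 0, 0, 0], [0.216, 0.2853, 0.3133, 0, 0, 0], [0.216, 0.2853, 0.324, 0, 0, 0], [0.216, 0.2853, 0.324, 0, 0, 0]]
  ],
  "gripper": 75
}}

```text
time: 16.23
tool_pos: [0.6556, -0.0777, 0.0103]
orientation: [3.141, -0.0, 1.41]
force: [-1.0, -0.5, 0.9]
finger_gap: 0.881
finger_force: 0.0
```

Call:
{"method": "step_arm", "body": {
  "rows": [
    [[0, 0, 0.0013, 0, 0, 0], [0, 0, 0.0013, 0, 0, 0], [0, 0, 0.0013, 0, 0, 0], [0, 0, 0.0013, 0, 0, 0], [0, 0, 0.0013, 0, 0, 0], [0, 0, 0.0013, 0, 0, 0]]
  ],
  "gripper": 32
}}

```text
time: 16.98
tool_pos: [0.6567, -0.0784, 0.0106]
orientation: [3.138, -0.0, 1.409]
force: [-0.1, -0.5, 5.9]
finger_gap: 0.499
finger_force: 41.4
```

To row units: -216 mm / 750 = -0.288, -198 mm / 750 = -0.264.

Call:
{"method": "step_arm", "body": {
  "rows": [
    [[0, 0, -0.02, 0, 0, 0], [0, 0, -0.0667, 0, 0, 0], [0, 0, -0.1333, 0, 0, 0], [-0.008, -0.0267, -0.1867, 0, 0, 0], [-0.0267, -0.0867, -0.1933, 0, 0, 0], [-0.0467, -0.1533, -0.1933, 0, 0, 0], [-0.064, -0.2133, -0.1933, 0, 0, 0], [-0.08, -0.264, -0.1933, 0, 0, 0], [-0.088, -0.288, -0.1933, 0, 0, 0], [-0.088, -0.288, -0.1933, 0, 0, 0], [-0.088, -0.288, -0.1933, 0, 0, 0], [-0.088, -0.288, -0.1933, 0, 0, 0]]
  ]
}}

```text
time: 18.48
tool_pos: [0.4326, -0.1082, 0.1541]
orientation: [3.14, -0.001, 1.41]
force: [0.3, 0.5, -1.4]
finger_gap: 0.5
finger_force: 40.9
```

To row units: 100.5 mm / 750 = 0.134, 99 mm / 750 = 0.132.

Call:
{"method": "step_arm", "body": {
  "rows": [
    [[0, 0, 0.0333, 0, 0, 0], [0, 0, 0.0733, 0, 0, 0], [0, 0, 0.104, 0, 0, 0], [0, 0, 0.12, 0, 0, 0], [0, 0, 0.128, 0, 0, 0], [0, 0, 0.132, 0, 0, 0], [0, 0, 0.134, 0, 0, 0], [0, 0, 0.134, 0, 0, 0], [0, 0, 0.134, 0, 0, 0]]
  ]
}}

```text
time: 19.6
tool_pos: [0.4316, -0.1088, 0.0537]
orientation: [3.141, 0.0, 1.409]
force: [-0.2, -0.3, -1.7]
finger_gap: 0.505
finger_force: 40.9
```

Call:
{"method": "step_arm", "body": {
  "rows": [
    [[0, 0, 0, 0, 0, 0], [0, 0, 0, 0, 0, 0], [0, 0, 0, 0, 0, 0], [0, 0, 0, 0, 0, 0], [0, 0, 0, 0, 0, 0]]
  ],
  "gripper": 65
}}

```text
time: 20.23
tool_pos: [0.4312, -0.1086, 0.0533]
orientation: [-3.142, -0.0, 1.409]
force: [0.7, 0.4, -0.4]
finger_gap: 0.766
finger_force: 0.0
```

To row units: -200 mm / 750 = -0.2667, -130 mm / 750 = -0.1733.

Call:
{"method": "step_arm", "body": {
  "rows": [
    [[0, 0, -0.04, 0, 0, 0], [0, 0, -0.1067, 0, 0, 0], [0, 0, -0.1733, 0, 0, 0], [0, 0, -0.2667, 0, 0, 0], [-0.08, 0, -0.2667, 0, 0, 0], [-0.1333, 0, -0.2667, 0, 0, 0], [-0.1333, 0, -0.2667, 0, 0, 0], [-0.1333, 0, -0.2667, 0, 0, 0]]
  ]
}}

```text
time: 21.22
tool_pos: [0.4151, -0.2065, 0.2529]
orientation: [-3.141, -0.001, 1.409]
force: [0.6, 0.1, 0.1]
finger_gap: 0.758
finger_force: 0.0
```

```bash
python3 - <<'E'
from h import *
I=manip.camera_info("wrist"); st=manip.state(); img=manip.snapshot("wrist"); cv2.imwrite("pics/w6.png",img)
print(I["eye"],st["tool_pos"],st["orientation"],st["joint_pos"])
for c,z in (("yellow",.042),("orange",.074),("red",.065),("blue",.07)): print(c,topcircle(I,img,c,z,0))
E
```

```text
[ 0.42741334 -0.12420888  0.39589048] [ 0.41506104 -0.20647048  0.25291785] [-3.14094312e+00 -1.01736591e-03  1.40946715e+00] [ 0.81318107  0.02769291 -0.44289414  1.98398141  0.01214989  1.13346405
  0.2039509 ]
yellow [(434.6, -107.9, 29.5)]
orange [(430.8, -108.4, 21.9), (529.0, -71.2, 19.1), (509.6, -68.4, 19.4)]
red [(663.7, -214.9, 20.5)]
blue []
```

View pics/w6.png

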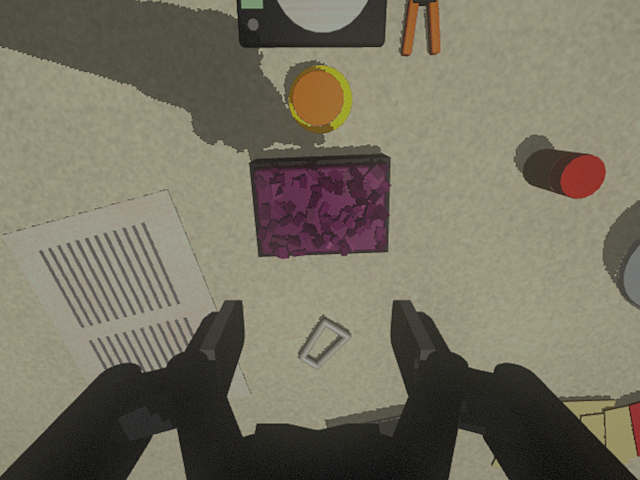

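To row units: 247 mm / 750 = 0.3293, 233 mm / 750 = 0.3107.

Call:
{"method": "step_arm", "body": {
  "rows": [
    [[0.008, 0.06, 0, 0, 0, 0], [0.016, 0.1267, 0, 0, 0, 0], [0.0253, 0.1933, 0, 0, 0, 0], [0.0333, 0.26, 0, 0, 0, 0], [0.04, 0.3133, 0, 0, 0, 0], [0.0427, 0.3293, 0.04, 0, 0, 0], [0.0427, 0.3293, 0.1067, 0, 0, 0], [0.0427, 0.3293, 0.1733, 0, 0, 0], [0.0427, 0.3293, 0.24, 0, 0, 0], [0.0427, 0.3293, 0.28, 0, 0, 0], [0.0427, 0.3293, 0.304, 0, 0, 0], [0.0427, 0.3293, 0.3107, 0, 0, 0]]
  ],
  "gripper": 75
}}

```text
time: 22.78
tool_pos: [0.6638, -0.214, 0.0193]
orientation: [-3.14, -0.001, 1.411]
force: [0.5, 0.4, 0.2]
finger_gap: 0.879
finger_force: 0.0
```

Call:
{"method": "step_arm", "body": {
  "rows": [
    [[0, 0, 0, 0, 0, 0], [0, 0, 0, 0, 0, 0], [0, 0, 0, 0, 0, 0], [0, 0, 0, 0, 0, 0], [0, 0, 0, 0, 0, 0], [0, 0, 0, 0, 0, 0], [0, 0, 0, 0, 0, 0]]
  ],
  "gripper": 30
}}

```text
time: 23.65
tool_pos: [0.6658, -0.2159, 0.0224]
orientation: [3.138, 0.0, 1.409]
force: [-0.1, 0.0, 5.6]
finger_gap: 0.48
finger_force: 40.9
```

To row units: 280 mm / 750 = 0.3733, 270 mm / 750 = 0.36.

Call:
{"method": "step_arm", "body": {
  "rows": [
    [[0, 0, -0.02, 0, 0, 0], [0, 0, -0.0667, 0, 0, 0], [0, 0, -0.1333, 0, 0, 0], [0.0107, -0.0093, -0.1867, 0, 0, 0], [0.0533, -0.0467, -0.2, 0, 0, 0], [0.1067, -0.0933, -0.2, 0, 0, 0], [0.16, -0.14, -0.2, 0, 0, 0], [0.2133, -0.1853, -0.2, 0, 0, 0], [0.2667, -0.232, -0.2, 0, 0, 0], [0.32, -0.2787, -0.2, 0, 0, 0], [0.36, -0.3133, -0.2, 0, 0, 0], [0.3733, -0.3253, -0.2, 0, 0, 0]]
  ]
}}

```text
time: 25.15
tool_pos: [0.4661, 0.1025, 0.1704]
orientation: [-3.141, 0.001, 1.414]
force: [0.9, -1.4, 0.3]
finger_gap: 0.477
finger_force: 40.7
```

Call:
{"method": "step_arm", "body": {
  "rows": [
    [[0, 0, 0, 0, 0, 0], [0, 0, 0, 0, 0, 0], [0, 0, 0, 0, 0, 0]]
  ]
}}

```text
time: 25.52
tool_pos: [0.4692, 0.0985, 0.1702]
orientation: [3.142, 0.0, 1.406]
force: [-0.4, 0.3, -0.9]
finger_gap: 0.482
finger_force: 40.7
```

Call:
{"method": "step_arm", "body": {
  "rows": [
    [[0.0027, 0.0013, 0.04, 0, 0, 0], [0.0027, 0.0013, 0.1, 0, 0, 0], [0.0027, 0.0013, 0.1467, 0, 0, 0], [0.0027, 0.0013, 0.1733, 0, 0, 0], [0.0027, 0.0013, 0.1867, 0, 0, 0], [0.0027, 0.0013, 0.1933, 0, 0, 0], [0.0027, 0.0013, 0.1987, 0, 0, 0], [0.0027, 0.0013, 0.1987, 0, 0, 0], [0.0027, 0.0013, 0.1987, 0, 0, 0]]
  ]
}}

```text
time: 26.65
tool_pos: [0.4709, 0.1022, 0.0223]
orientation: [3.139, -0.001, 1.409]
force: [0.4, -0.3, 2.7]
finger_gap: 0.487
finger_force: 40.9
```

Call:
{"method": "step_arm", "body": {
  "rows": [
    [[0, 0, 0, 0, 0, 0], [0, 0, 0, 0, 0, 0], [0, 0, 0, 0, 0, 0], [0, 0, 0, 0, 0, 0], [0, 0, 0, 0, 0, 0]]
  ],
  "gripper": 70
}}

```text
time: 27.28
tool_pos: [0.4696, 0.1019, 0.0212]
orientation: [-3.141, -0.0, 1.409]
force: [0.5, -0.7, 0.8]
finger_gap: 0.822
finger_force: 0.0
```

Call:
{"method": "step_arm", "body": {
  "rows": [
    [[0, 0, -0.04, 0, 0, 0], [0, 0, -0.1067, 0, 0, 0], [0, 0, -0.1733, 0, 0, 0], [0, 0, -0.2533, 0, 0, 0], [0.06, 0.0133, -0.3067, 0, 0, 0], [0.1267, 0.0333, -0.3067, 0, 0, 0], [0.1933, 0.0533, -0.3067, 0, 0, 0], [0.2267, 0.06, -0.3067, 0, 0, 0], [0.2267, 0.06, -0.3067, 0, 0, 0], [0.2267, 0.06, -0.3067, 0, 0, 0]]
  ]
}}

```text
time: 28.52
tool_pos: [0.5412, 0.2612, 0.2508]
orientation: [-3.141, 0.002, 1.408]
force: [-0.5, -0.2, -0.7]
finger_gap: 0.819
finger_force: 0.0
```

```bash
python3 - <<'E'
from h import *
I=manip.camera_info("wrist"); st=manip.state(); img=manip.snapshot("wrist"); cv2.imwrite("pics/w7.png",img)
print(I["eye"],st["tool_pos"],st["orientation"],st["joint_pos"])
for c,z in (("red",.065),("blue",.07)): print(c,topcircle(I,img,c,z,0))
E
```

```text
[0.55364567 0.34381562 0.393484  ] [0.54115467 0.26115793 0.25075721] [-3.14092526e+00  1.71951120e-03  1.40840936e+00] [ 0.07983025  0.36762324 -0.74015031  1.66852132  0.26289237  1.20947199
 -0.88368238]
red [(470.5, 103.1, 20.8), (384.0, 400.8, 58.5)]
blue [(567.5, 376.3, 28.5)]
```

View pics/w7.png

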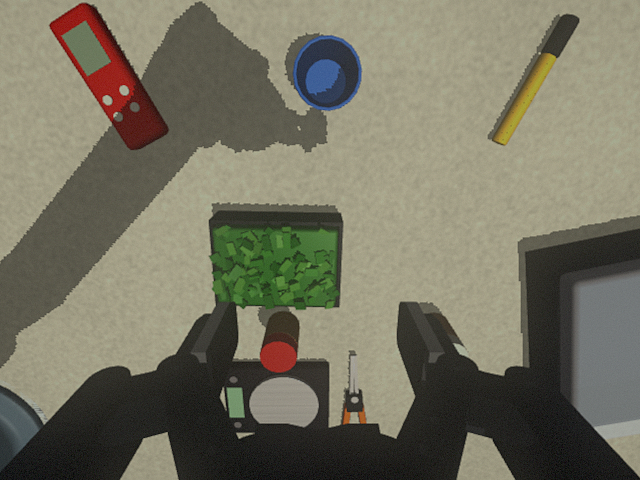

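To row units: 220 mm / 750 = 0.2933, 216 mm / 750 = 0.288.

Call:
{"method": "step_arm", "body": {
  "rows": [
    [[0.06, 0.004, 0, 0, 0, 0], [0.1267, 0.008, 0, 0, 0, 0], [0.1573, 0.0093, 0.04, 0, 0, 0], [0.1573, 0.0093, 0.1067, 0, 0, 0], [0.1573, 0.0093, 0.1733, 0, 0, 0], [0.1573, 0.0093, 0.24, 0, 0, 0], [0.1573, 0.0093, 0.2733, 0, 0, 0], [0.1573, 0.0093, 0.288, 0, 0, 0], [0.1573, 0.0093, 0.2933, 0, 0, 0], [0.1573, 0.0093, 0.2933, 0, 0, 0]]
  ],
  "gripper": 84
}}

```text
time: 29.82
tool_pos: [0.5685, 0.3788, 0.0331]
orientation: [3.139, -0.002, 1.409]
force: [0.3, 0.8, 0.3]
finger_gap: 0.983
finger_force: 0.0
```

Call:
{"method": "step_arm", "body": {
  "rows": [
    [[0, 0, 0, 0, 0, 0], [0, 0, 0, 0, 0, 0], [0, 0, 0, 0, 0, 0], [0, 0, 0, 0, 0, 0], [0, 0, 0, 0, 0, 0], [0, 0, 0, 0, 0, 0], [0, 0, 0, 0, 0, 0]]
  ],
  "gripper": 40,
  "grip_force": 25
}}

```text
time: 30.7
tool_pos: [0.5682, 0.3786, 0.0329]
orientation: [3.14, -0.002, 1.409]
force: [-0.4, -1.3, 5.5]
finger_gap: 0.648
finger_force: 26.2
```

To row units: -355 mm / 750 = -0.4733, -315 mm / 750 = -0.42.

Call:
{"method": "step_arm", "body": {
  "rows": [
    [[0, 0, -0.0133, 0, 0, 0], [0, 0, -0.0533, 0, 0, 0], [0, 0, -0.12, 0, 0, 0], [0, 0, -0.18, 0, 0, 0], [-0.0267, -0.004, -0.1933, 0, 0, 0], [-0.0867, -0.012, -0.1933, 0, 0, 0], [-0.1533, -0.02, -0.1933, 0, 0, 0], [-0.22, -0.0293, -0.1933, 0, 0, 0], [-0.2867, -0.0373, -0.1933, 0, 0, 0], [-0.3533, -0.0467, -0.1933, 0, 0, 0], [-0.42, -0.056, -0.1933, 0, 0, 0], [-0.4733, -0.0627, -0.1933, 0, 0, 0]]
  ]
}}

```text
time: 32.2
tool_pos: [0.4621, 0.0326, 0.1759]
orientation: [-3.141, 0.001, 1.408]
force: [0.4, 0.0, -0.2]
finger_gap: 0.647
finger_force: 26.8
```

To row units: -38 mm / 750 = -0.0507, -25 mm / 750 = -0.0333.

Call:
{"method": "step_arm", "body": {
  "rows": [
    [[-0.0333, -0.004, 0, 0, 0, 0], [-0.0507, -0.0067, 0, 0, 0, 0], [-0.0507, -0.0067, 0, 0, 0, 0], [-0.0507, -0.0067, 0, 0, 0, 0], [-0.0507, -0.0067, 0, 0, 0, 0]]
  ]
}}

```text
time: 32.83
tool_pos: [0.4531, -0.0002, 0.1764]
orientation: [3.141, -0.001, 1.412]
force: [0.1, -0.3, -0.5]
finger_gap: 0.647
finger_force: 26.8
```

To row units: 121 mm / 750 = 0.1613, 120.5 mm / 750 = 0.1607.

Call:
{"method": "step_arm", "body": {
  "rows": [
    [[-0.0013, 0, 0.04, 0, 0, 0], [-0.0013, 0, 0.0867, 0, 0, 0], [-0.0013, 0, 0.1227, 0, 0, 0], [-0.0013, 0, 0.1427, 0, 0, 0], [-0.0013, 0, 0.152, 0, 0, 0], [-0.0013, 0, 0.1573, 0, 0, 0], [-0.0013, 0, 0.1607, 0, 0, 0], [-0.0013, 0, 0.1613, 0, 0, 0], [-0.0013, 0, 0.1613, 0, 0, 0]]
  ]
}}

```text
time: 33.95
tool_pos: [0.453, -0.0028, 0.0557]
orientation: [3.141, 0.0, 1.409]
force: [-0.0, -0.3, -0.7]
finger_gap: 0.651
finger_force: 26.8
```

Call:
{"method": "step_arm", "body": {
  "rows": [
    [[0, 0, 0, 0, 0, 0], [0, 0, 0, 0, 0, 0], [0, 0, 0, 0, 0, 0], [0, 0, 0, 0, 0, 0], [0, 0, 0, 0, 0, 0]]
  ],
  "gripper": 75
}}

```text
time: 34.58
tool_pos: [0.4526, -0.0027, 0.0553]
orientation: [3.142, -0.0, 1.409]
force: [0.0, -0.3, 0.1]
finger_gap: 0.88
finger_force: 0.0
```

To row units: -220 mm / 750 = -0.2933, -200 mm / 750 = -0.2667.

Call:
{"method": "step_arm", "body": {
  "rows": [
    [[0, 0, -0.0267, 0, 0, 0], [0, 0, -0.08, 0, 0, 0], [0, 0, -0.1467, 0, 0, 0], [0, 0, -0.2133, 0, 0, 0], [-0.0533, 0, -0.2667, 0, 0, 0], [-0.1067, 0, -0.2933, 0, 0, 0], [-0.1333, 0, -0.2933, 0, 0, 0], [-0.1333, 0, -0.2933, 0, 0, 0], [-0.1333, 0, -0.2933, 0, 0, 0]]
  ]
}}

```text
time: 35.7
tool_pos: [0.4363, -0.1, 0.2748]
orientation: [-3.141, -0.001, 1.411]
force: [0.3, 0.6, -0.5]
finger_gap: 0.881
finger_force: 0.0
```

```bash
python3 - <<'E'
from h import *
I=manip.camera_info("wrist"); st=manip.state(); img=manip.snapshot("wrist"); cv2.imwrite("pics/w8.png",img)
print(I["eye"],st["tool_pos"],st["time"])
for c,z in (("red",.065),("blue",.092),("orange",.074),("yellow",.042)): print(c,topcircle(I,img,c,z,0))
E
```

```text
[ 0.4486199  -0.01766368  0.41773443] [ 0.43628752 -0.09995799  0.27477747] 35.7
red []
blue [(452.4, -4.8, 28.4)]
orange [(432.7, -104.1, 26.5)]
yellow []
```

View pics/w8.png

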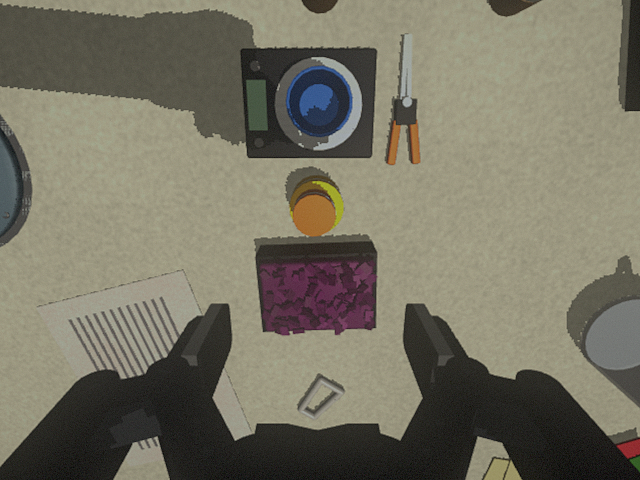

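The wrist view shows everything in place. The cup (320,102) is on the platter at (0.452, −0.005), less than 2 mm from its centre. The orange tin (314,215) sits on the yellow one, and the snips (405,100) lie along the back edge.

```bash
python3 -c "
from bench import manip
print(manip.sign_off())"
```

```text
the job is handed in; nothing more can be done
None
```

The weighing station is set out as asked and handed in at about 36 s. By my camera checks, every item I placed was within its limits and the white-capped jar was never touched; the sign-off itself returned no verdict.

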